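# Snap the food box lid shut all round

## Robot

A 6-joint arm with a two-finger parallel gripper is mounted at the origin on a cart in front of the work surface, level with it; the furniture and walls round the work are solid. World frame = base frame: x ahead of the robot, y to its left, z up, the work surface at z = 0. Lengths are in m, angles in degrees, forces in N, time in s.
With the tool pointing down it reaches from about 0.35 to 0.875 m from the base axis. Payload 4.2 kg.
Tool frame: the origin (TCP) lies midway between the tips of the shut fingers; the grasp point (between the pads) lies 19 mm behind it; z points along the fingers, y is the line along which they close (so a half turn about z gives the same grasp; the last joint's range is limited). The gripper opens to 87 mm and grips with 3 to 60 N. Pads are 19 mm wide; open, the fingers measure 117 mm over their backs; the gripper's body (75 mm by 190 mm) begins 51 mm behind the grasp point.
Start: joints at [-61.96, 22.042, 0.453, 0, -68.411, -14.817], TCP at [0.143, -0.608, 0.223] pointing down, gripper open.
Joint ranges: [-179.83, 179.83], [-69.29, 118.12], [-61.27, 80.66], [-181.25, 117.63], [-171.15, -9.14], [-177.46, 177.46]. Speed limits (degrees/s): [159.86, 159.86, 180, 180, 180, 180].

## Interface

Orientations are given as a 3x3 rotation matrix whose columns are the frame's x, y, z axes.
In Python, from station import sense, capture, camera_params, finish_job gives the robot as it stands.
- The arm moves only by the tool drive_tool, never from a script. Its argument "rows" is a list of rows, each an object of numbers: "tx", "ty", "tz": the shift along the tool's x, y, z in cm; "ax", "ay", "az": the turn, a rotation vector about the tool's x, y, z in rad; "claw": the finger opening in cm, from 0 to 8.7. In form: [{"tx": .., "ty": .., "tz": .., "ax": .., "ay": .., "az": .., "claw": ..}, ...]. A call has 1 to 10 rows; each row shifts and turns the commanded pose from where the row before left it, along the tool's axes as they then stand; what a row does not reach is not made up. A row lasts 1/12 s, in which the tool goes at most 41.7 mm and 7.16 degrees, less where a joint would pass 70% of its speed; a pose out of reach is approached as far as the arm can. A call with a gripper value outside its range is refused whole. The fingers move at their own pace and stop on an object; the grip force is fixed at half the most. Time passes only in rows, so rows that do not move let the fingers close. It gives the time, the measured TCP pose, the force, the opening and the grip force at its end, in the units of the state.
- sense(): the state, without advancing time (a new reading comes with each control period).
- capture(name): name is "scene" or "top" or "wrist"; returns (picture, depth): 480x640x3 uint8, red, green, blue; 480x640 float32, m along the optical axis (not along the pixel's ray), 0 where there is no reading.
- camera_params(name): a dict with "intrinsics" (3x3 intrinsics, pixels), "k1" (the pictures are not rectified: a ray, as slopes to the right and down, at radius r is drawn at 1 + k1 r^2 times it, then the intrinsics apply), "R" (3x3) and "t" (3): a world point X has camera coordinates R X + t; the wrist camera has in their place "tool_from_camera" (4x4, takes a point from camera to tool coordinates, whose origin is the TCP and whose axes are the flange's). Camera axes: x right, y down, z forward; pixel columns grow to the right and rows downward; lengths in m; the calibration is good to about 2 mm. A picture is of the moment at which its call begins: read the wrist's pose just before it. camera_params takes no time and is no camera call.
- finish_job(): hands the job in; it is judged then, once.
The state is a dict: "time_s": time; "joints": joint angles; "joint_velocities": joint speeds; "effort": joint torques, N m; "tcp_pos": TCP position; "ee_rot": TCP orientation; "wrist_force": force on the tool from outside, world axes, zero at the start; "moment": the same for the moment, N m; "gripper_width": opening from 0.0 (shut) to 1.0 (fully open); "gripper_force": force on a finger pad.
Only numpy, scipy, OpenCV 4.12 (cv2) and the standard library are available. Lean on these libraries where they do the work, as an engineer would, in place of code of your own. Each camera call takes 0.05 s, during which the arm holds its last target. There are 200 camera calls.

## Task

The lid lies on the food box but its rim is not clipped down yet. With a fingertip, press down around the rim, one side after another, until all four sections have clicked shut, then take the hand away. Only press: do not lift, tip, crush or push the box about, and leave the things around it where they stand.

Things in the scene. Friction and masses are not known exactly. Their poses are not given: they have to be found in the camera images.
- food_box: White oblong food box, grey clip-on lid: 160 x 130 mm over the lid, lid panel top 75 mm above the worktop, about 1.2 kg, loose. Origin: centre of its underside; x along its long side, y along its short side, z up; it may be turned by up to a quarter turn either way. The lid's middle panel and four corners are fixed; each side between the corners is a rim section hinged at the panel's edge, standing up until snapped shut.
- rim_end_2 (a joint): Rim section on the short side at the box's own -x end: 77 mm long, 23 mm wide from hinge to outer edge. 0 = standing up (outer edge 8 mm high), 0.35 rad = shut, level with the panel. Springs back if let go before half way, snaps down beyond it; 4 to 6 N down near the outer edge is enough. Up at the start.
- press_end_2 (a point): Point on the top face of rim_end_2, at the middle of its length, 17 mm from the hinge and 6 mm from the outer edge, where a finger presses; it moves with the section: about 82 mm above the worktop when up, 76 mm when shut.
- rim_side_1 (a joint): Rim section on the long side at the box's own +y side: 107 mm long, 23 mm wide from hinge to outer edge. 0 = standing up (outer edge 8 mm high), 0.35 rad = shut, level with the panel. Springs back if let go before half way, snaps down beyond it; 4 to 6 N down near the outer edge is enough. Up at the start.
- press_side_1 (a point): Point on the top face of rim_side_1, at the middle of its length, 17 mm from the hinge and 6 mm from the outer edge, where a finger presses; it moves with the section: about 82 mm above the worktop when up, 76 mm when shut.
- rim_end_1 (a joint): Rim section on the short side at the box's own +x end: 77 mm long, 23 mm wide from hinge to outer edge. 0 = standing up (outer edge 8 mm high), 0.35 rad = shut, level with the panel. Springs back if let go before half way, snaps down beyond it; 4 to 6 N down near the outer edge is enough. May be shut already at the start.
- press_end_1 (a point): Point on the top face of rim_end_1, at the middle of its length, 17 mm from the hinge and 6 mm from the outer edge, where a finger presses; it moves with the section: about 82 mm above the worktop when up, 76 mm when shut.
- rim_side_2 (a joint): Rim section on the long side at the box's own -y side: 107 mm long, 23 mm wide from hinge to outer edge. 0 = standing up (outer edge 8 mm high), 0.35 rad = shut, level with the panel. Springs back if let go before half way, snaps down beyond it; 4 to 6 N down near the outer edge is enough. Up at the start.
- press_side_2 (a point): Point on the top face of rim_side_2, at the middle of its length, 17 mm from the hinge and 6 mm from the outer edge, where a finger presses; it moves with the section: about 82 mm above the worktop when up, 76 mm when shut.
- tin: Bystander: short food tin, 76 mm across, 58 mm high, beside the box on its left. Origin: centre of its underside.
- spice_jar: Bystander: slim spice jar with a green cap, 46 mm across, 106 mm high, to the right of the box. Origin: centre of its underside.
- timer: Bystander: round twist timer with an orange dial, 68 mm across, 57 mm high, to the right of the box. Origin: centre of its underside.
- mug: Bystander: white mug, 80 mm across, 115 mm with its handle, 91 mm high, farther to the right. Origin: centre of its underside.

How it is judged (in metres and radians):
At the end, for the whole second after the job is handed in: All four rim sections are snapped shut (each joint above 0.30 of 0.35 rad); the box stands flat and at rest within 40 mm of where it stood; the tin, spice jar, timer and mug are within 30 mm of where they stood (value of joint each of rim_end_2, rim_side_1, rim_end_1, rim_side_2 above 0.3 rad and angle between food_box's own z axis and vertical below 0.05 rad and height (world z) of food_box below 0.005 m and linear speed of food_box below 0.02 m/s and distance of food_box from where it was at the start of the episode below 0.04 m and distance of each of tin, spice_jar, timer, mug from where it was at the start of the episode below 0.03 m); the robot touches nothing.
It fails at once if the box is lifted off the worktop (over 10 mm) (height (world z) of food_box above 0.01 m).
It fails at once if the box is tipped (over 0.15 rad) (angle between food_box's own z axis and vertical above 0.15 rad).
It fails at once if the box is pushed away (over 40 mm) (distance of food_box from where it was at the start of the episode above 0.04 m).
It fails at once if the box is crushed (pressed with over 60 N) (contact force between any of the arm, the fingers and food_box above 60 N).
It fails at once if the tin, spice jar, timer or mug is moved or lifted (over 30 mm) or tipped (over 0.4 rad) (distance of any of tin, spice_jar, timer, mug from where it was at the start of the episode above 0.03 m or angle between any of tin, spice_jar, timer, mug's own z axis and vertical above 0.4 rad).
It also fails if it takes over 51 s, if anything falls off the work surface, if the arm or the gripper's body presses on something with over 40 N, if the wrist force passes 120 N, or if a joint passes its speed limit or range.

## Working session

There is one attempt and no reset: what is moved stays moved. The work goes in short steps, Python scripts to look and compute and a tool call to move; the robot and the scene stay as the last step left them, time stands still between calls to the robot, and variables do not carry over. Pictures are saved under pics/ and viewed, at most 10 in all, crops included, and the job is handed in when it is done.

Besides the shell and the picture viewer there is one more tool, called after "Request:" by a JSON object that holds its "api" and its "payload". drive_tool: Moves the arm, as the interface text tells. Its arguments: {"type":"object","properties":{"rows":{"type":"array"}},"required":["rows"]}

```bash
mkdir -p pics
cat > h.py <<'E'
import numpy as np,cv2
from station import sense,capture,camera_params,finish_job
def cloud(name):
    s=sense(); im,d=capture(name); p=camera_params(name)
    K=np.array(p['intrinsics'],float); k1=p['k1']
    v,u=np.mgrid[0:480,0:640].astype(np.float64)
    pts=np.stack([u.ravel(),v.ravel()],1)[:,None]
    n=cv2.undistortPoints(pts,K,np.array([k1,0,0,0.]))[:,0]
    c=np.c_[n,np.ones(len(n))]*d.reshape(-1,1)
    if name=='wrist':
        T=np.array(p['tool_from_camera']); c=c@T[:3,:3].T+T[:3,3]
        w=c@np.array(s['ee_rot']).T+np.array(s['tcp_pos'])
    else: w=(c-np.array(p['t']))@np.array(p['R'])
    w[d.ravel()==0]=np.nan
    return im,d,w.reshape(480,640,3)
E
python3 - <<'E'
from h import *
for n in('top','scene'):
    im,d,w=cloud(n); cv2.imwrite(f'pics/{n}.png',im[:,:,::-1]); np.save(f'{n}.npy',w)
    m=(w[...,2]>.066)&(w[...,2]<.09)
    c,l,st,ce=cv2.connectedComponentsWithStats(m.astype(np.uint8))
    for i in range(1,c):
        if st[i,4]>300: print(n,st[i],np.median(w[l==i],0),cv2.minAreaRect((w[l==i][:,:2]*1000).astype(np.float32)))
print(sense())
E
```

```text
top [494  71 146   9 586] [ 0.94796759 -0.71065829  0.07765876] ((947.9553833007812, -712.6600952148438), (11.22329330444336, 386.1067810058594), 0.9497246742248535)
top [   0   76  329   16 1356] [0.9488904  0.32002941 0.07835149] ((949.10498046875, 322.087890625), (9.879950523376465, 841.010986328125), 0.07751961052417755)
top [ 231  194   83   82 3578] [0.55147858 0.05121296 0.07631342] ((552.8926391601562, 51.46196746826172), (143.55906677246094, 172.6407470703125), 44.15443420410156)
scene [ 93  44  71  17 314] [ 2.48770577 -1.26200469  0.07879219] ((2484.52490234375, -1263.5772705078125), (58.81804656982422, 476.5812072753906), 0.08035559207201004)
scene [408 177  36  21 489] [ 0.44434718 -0.41114738  0.07857239] ((446.0703430175781, -420.74981689453125), (79.21854400634766, 106.78718566894531), 5.570060729980469)
scene [176 209  37  18 327] [0.81957424 0.05617051 0.07760217] ((831.4268188476562, 43.324974060058594), (84.848876953125, 44.47123718261719), 47.32736587524414)
scene [   0  217  130   72 1393] [0.94931927 0.32337037 0.07809437] ((948.944091796875, 300.96875), (326.9
[... 507 characters left out ...]
681e+01, -1.48170251e+01]), 'joint_velocities': array([ 0.06341524, -0.12111484,  0.14728624,  0.06331516, -0.02157021,
        0.0488967 ]), 'effort': array([ 1.60864231e-03, -3.91692674e+01,  1.87935591e+01,  4.23194468e+00,
        1.34358896e-02, -6.75107935e-05]), 'tcp_pos': array([ 0.14286387, -0.60788532,  0.22156932]), 'ee_rot': array([[-9.73517229e-01, -2.28612937e-01, -5.74956545e-04],
       [-2.28613627e-01,  9.73515355e-01,  1.91387381e-03],
       [ 1.22192714e-04,  1.99463202e-03, -9.99998003e-01]]), 'wrist_force': array([-0.35651003,  0.20724341, -0.11735431]), 'moment': array([ 0.00519401, -0.00032088,  0.04617236]), 'gripper_force': 0.0, 'gripper_width': 1.0030859352158727}
```

View pics/top.png

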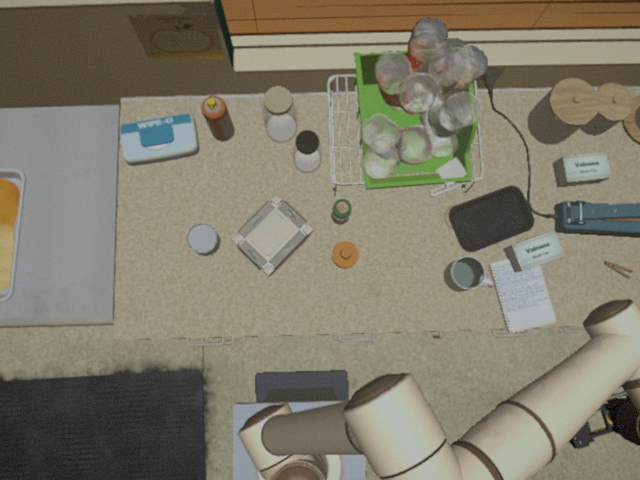

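View pics/scene.png

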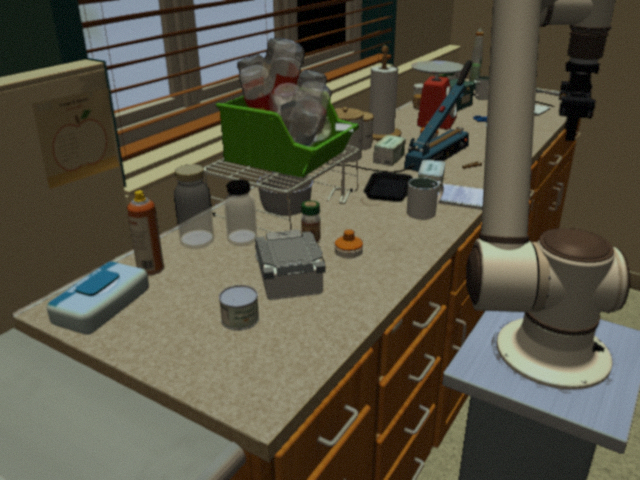

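The top view shows the box at about (272,236) turned about 45°, the tin at (202,239), the jar at (342,209), the timer at (345,254) and the mug at (467,273). In the scene view the box is at (290,262). Both depth clouds put the box centre near (0.551, 0.053) with sides at 44° and 134°. I'll move above it with the gripper shut.

Request:
{"api": "drive_tool", "payload": {"rows": [{"tz":-3,"claw":0},{"tz":-3,"claw":0},{"tx":-2.7,"ty":2.7,"claw":0},{"tx":-2.7,"ty":2.7,"claw":0},{"tx":-2.7,"ty":2.7,"claw":0},{"tx":-2.7,"ty":2.7,"claw":0},{"tx":-2.7,"ty":2.7,"claw":0},{"tx":-2.7,"ty":2.7,"claw":0},{"tx":-2.7,"ty":2.7,"claw":0},{"tx":-2.7,"ty":2.7,"claw":0}]}}

```text
invalid input at $.rows[0]: expected keys tx, ty, tz, ax, ay, az, claw
```

Request:
{"api": "drive_tool", "payload": {"rows": [{"tx":-2.7,"ty":2.7,"claw":0},{"tx":-2.7,"ty":2.7,"claw":0},{"tx":-2.7,"ty":2.7,"claw":0},{"tx":-2.7,"ty":2.7,"claw":0},{"tx":-2.7,"ty":2.7,"claw":0},{"tx":-2.7,"ty":2.7,"claw":0},{"tx":-2.7,"ty":2.7,"claw":0},{"tx":-2.7,"ty":2.7,"claw":0},{"tx":-2.7,"ty":2.7,"claw":0},{"claw":0}]}}

```text
invalid input at $.rows[0]: expected keys tx, ty, tz, ax, ay, az, claw
```

Run:
```python
from h import *
im,d,w=cloud('wrist'); cv2.imwrite('pics/wr1.png',im[:,:,::-1]); np.save('wr1.npy',w)
s=sense(); print(s['time_s'],s['tcp_pos'],s['ee_rot'],s['joints'],s['wrist_force'],s['gripper_width'])
m=(w[...,2]>.066)&(w[...,2]<.095)
c,l,st,ce=cv2.connectedComponentsWithStats(m.astype(np.uint8))
for i in range(1,c):
    if st[i,4]>300: print(st[i],np.median(w[l==i],0),cv2.minAreaRect((w[l==i][:,:2]*1000).astype(np.float32)))
```

```text
0.15 [ 0.14288443 -0.60798352  0.22170155] [[-9.73515062e-01 -2.28622348e-01 -4.96108624e-04]
 [-2.28622859e-01  9.73513712e-01  1.62496273e-03]
 [ 1.11465754e-04  1.69534747e-03 -9.99998557e-01]] [-6.19593352e+01  2.20819170e+01  3.98185011e-01 -2.00887123e-02
 -6.84118063e+01 -1.48172560e+01] [-0.32493835 -1.07867446 -1.32814349] 1.0001460814629892
```

View pics/wr1.png

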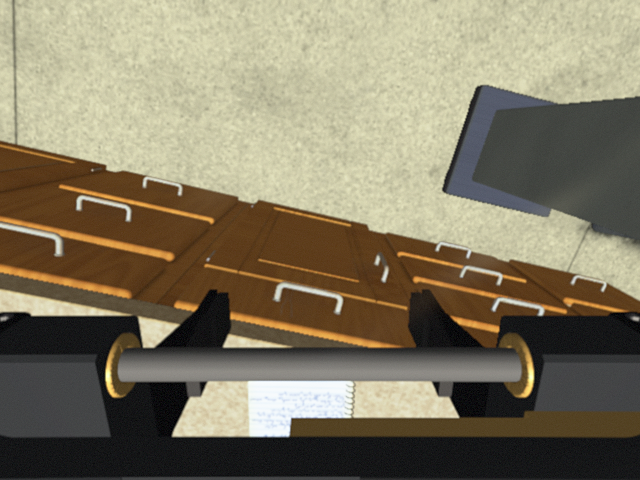

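The moves were refused because every row needs all the keys. The wrist picture, taken at the start pose, shows only drawers and floor, with the fingers at about (220,310) and (420,310). The camera looks towards tool +x.

Request:
{"api": "drive_tool", "payload": {"rows": [{"tx":0,"ty":0,"tz":-3,"ax":0,"ay":0,"az":0,"claw":0},{"tx":0,"ty":0,"tz":-3,"ax":0,"ay":0,"az":0,"claw":0},{"tx":-2.7,"ty":2.7,"tz":0,"ax":0,"ay":0,"az":0,"claw":0},{"tx":-2.7,"ty":2.7,"tz":0,"ax":0,"ay":0,"az":0,"claw":0},{"tx":-2.7,"ty":2.7,"tz":0,"ax":0,"ay":0,"az":0,"claw":0},{"tx":-2.7,"ty":2.7,"tz":0,"ax":0,"ay":0,"az":0,"claw":0},{"tx":-2.7,"ty":2.7,"tz":0,"ax":0,"ay":0,"az":0,"claw":0},{"tx":-2.7,"ty":2.7,"tz":0,"ax":0,"ay":0,"az":0,"claw":0},{"tx":-2.7,"ty":2.7,"tz":0,"ax":0,"ay":0,"az":0,"claw":0},{"tx":-2.7,"ty":2.7,"tz":0,"ax":0,"ay":0,"az":0,"claw":0}]}}

```text
time_s: 0.98
tcp_pos: [0.3042, -0.3469, 0.2824]
ee_rot: [[-0.974, -0.228, 0.0], [-0.228, 0.974, 0.0], [-0.0, 0.0, -1.0]]
wrist_force: [0.2, -0.3, -0.3]
gripper_width: 0.321
gripper_force: 0.0
```

Request:
{"api": "drive_tool", "payload": {"rows": [{"tx":-2.7,"ty":2.7,"tz":0,"ax":0,"ay":0,"az":0,"claw":0},{"tx":-2.7,"ty":2.7,"tz":0,"ax":0,"ay":0,"az":0,"claw":0},{"tx":-2.7,"ty":2.7,"tz":0,"ax":0,"ay":0,"az":0,"claw":0},{"tx":-2.7,"ty":2.7,"tz":0,"ax":0,"ay":0,"az":0,"claw":0},{"tx":-2.7,"ty":2.7,"tz":0,"ax":0,"ay":0,"az":0,"claw":0},{"tx":-2.7,"ty":2.7,"tz":0,"ax":0,"ay":0,"az":0,"claw":0},{"tx":-2.7,"ty":2.7,"tz":0,"ax":0,"ay":0,"az":0,"claw":0},{"tx":-2.7,"ty":2.7,"tz":0,"ax":0,"ay":0,"az":0,"claw":0},{"tx":-2.7,"ty":2.7,"tz":0,"ax":0,"ay":0,"az":0,"claw":0},{"tx":0,"ty":0,"tz":0,"ax":0,"ay":0,"az":0,"claw":0}]}}

```text
time_s: 1.82
tcp_pos: [0.4876, -0.0523, 0.2818]
ee_rot: [[-0.972, -0.234, 0.001], [-0.234, 0.972, 0.001], [-0.001, 0.0, -1.0]]
wrist_force: [0.9, -0.7, -0.7]
gripper_width: 0.006
gripper_force: 0.0
```

Run:
```python
from h import *
im,d,w=cloud('wrist'); cv2.imwrite('pics/wr2.png',im[:,:,::-1]); np.save('wr2.npy',w)
s=sense(); print(s['time_s'],s['tcp_pos'],s['ee_rot'],s['joints'],s['wrist_force'],s['gripper_width'])
m=(w[...,2]>.066)&(w[...,2]<.095)
c,l,st,ce=cv2.connectedComponentsWithStats(m.astype(np.uint8))
for i in range(1,c):
    if st[i,4]>300: print(st[i],np.median(w[l==i],0),cv2.minAreaRect((w[l==i][:,:2]*1000).astype(np.float32)))
```

```text
1.8667 [ 0.48594419 -0.05404717  0.28176134] [[-9.72476291e-01 -2.32998520e-01 -1.24645854e-03]
 [-2.32998787e-01  9.72477023e-01  7.10882493e-05]
 [ 1.19558883e-03  3.59554965e-04 -9.99999221e-01]] [ 1.27169574e+01  6.35026601e+00 -1.21378222e+01 -2.07579148e-02
 -7.15806812e+01 -8.92367018e+01] [-0.29346044 -0.95795313 -0.72672013] 0.005231264630562135
[  306   207   181   119 12217] [0.5301005  0.05139446 0.07553281] ((546.6097412109375, 47.70945739746094), (131.4176483154297, 169.90968322753906), 40.48280334472656)
[212 283  45  32 539] [ 0.58907803 -0.11488176  0.07833613] ((596.0687866210938, -116.51173400878906), (46.086002349853516, 22.788326263427734), 74.72868347167969)
```

View pics/wr2.png

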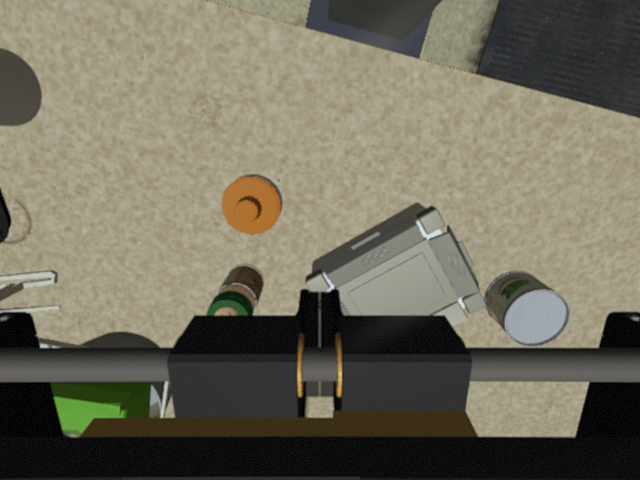

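The wrist view shows the box at about (395,265), partly hidden by the gripper, with the timer at (250,205), the jar at (235,290) and the tin at (530,305). I'll move farther out so the camera sees the whole lid.

Request:
{"api": "drive_tool", "payload": {"rows": [{"tx":-3.0,"ty":1.2,"tz":0,"ax":0,"ay":0,"az":0,"claw":0},{"tx":-3.0,"ty":1.2,"tz":0,"ax":0,"ay":0,"az":0,"claw":0},{"tx":-3.0,"ty":1.2,"tz":0,"ax":0,"ay":0,"az":0,"claw":0},{"tx":-3.0,"ty":1.2,"tz":0,"ax":0,"ay":0,"az":0,"claw":0},{"tx":-3.0,"ty":1.2,"tz":0,"ax":0,"ay":0,"az":0,"claw":0},{"tx":-3.0,"ty":1.2,"tz":0,"ax":0,"ay":0,"az":0,"claw":0},{"tx":0,"ty":0,"tz":0,"ax":0,"ay":0,"az":0,"claw":0},{"tx":0,"ty":0,"tz":0,"ax":0,"ay":0,"az":0,"claw":0}]}}

```text
time_s: 2.53
tcp_pos: [0.6438, 0.0546, 0.2807]
ee_rot: [[-0.973, -0.229, -0.003], [-0.229, 0.973, -0.001], [0.003, -0.0, -1.0]]
wrist_force: [-0.8, -0.4, 0.8]
gripper_width: 0.004
gripper_force: 0.0
```

Run:
```python
from h import *
im,d,w=cloud('wrist'); cv2.imwrite('pics/wr3.png',im[:,:,::-1]); np.save('wr3.npy',w)
s=sense(); print(s['time_s'],s['tcp_pos'],s['joints'],s['wrist_force'])
print(s['ee_rot'])
m=(w[...,2]>.066)&(w[...,2]<.095)
c,l,st,ce=cv2.connectedComponentsWithStats(m.astype(np.uint8))
for i in range(1,c):
    if st[i,4]>300:
        r=cv2.minAreaRect((w[l==i][:,:2]*1000).astype(np.float32)); print(st[i],np.median(w[l==i],0),r)
        if st[i,4]>6000:
            ang=np.deg2rad(r[2]+(90 if r[1][1]>r[1][0] else 0)); ex=np.array([np.cos(ang),np.sin(ang)]); ey=np.array([-ex[1],ex[0]])
            q=w[l==i]; qq=(q[:,:2]-np.array(r[0])/1000); a=qq@ex; b=qq@ey
            for nm,u,v in(('long',a,b),('short',b,a)):
                print(nm,[(k,round(1000*np.median(q[(abs(u*1000-k)<2.5)&(abs(v)<.03),2]),1)) for k in range(-90,91,5) if ((abs(u*1000-k)<2.5)&(abs(v)<.03)).sum()>5])
```

```text
2.5833 [0.64314474 0.05399011 0.28151332] [ 1.91289908e+01  2.23801156e+01  9.37114990e+00 -1.01642985e-02
 -7.71272790e+01 -9.59365984e+01] [-0.72388629  0.04557206  0.66421097]
[[-9.73615536e-01 -2.28183003e-01 -2.30328417e-03]
 [-2.28182184e-01  9.73618258e-01 -6.15839727e-04]
 [ 2.38304368e-03 -7.40227129e-05 -9.99997158e-01]]
[  231     8   211   214 25244] [0.54848142 0.05029769 0.07588834] ((553.4841918945312, 50.51319885253906), (143.23611450195312, 172.81280517578125), 44.43751907348633)
long [(-85, np.float64(68.8)), (-80, np.float64(74.5)), (-75, np.float64(82.4)), (-70, np.float64(81.1)), (-65, np.float64(79.1)), (-60, np.float64(77.2)), (-55, np.float64(74.7)), (-50, np.float64(74.6)), (-45, np.float64(75.1)), (-40, np.float64(75.7)), (-35, np.float64(75.7)), (-30, np.float64(75.7)), (-25, np.float64(75.7)), (-20, np.float64(75.7)), (-15, np.float64(75.7)), (-10, np.float64(75.8)), (-5, np.float64(75.7)), (0, np.float64(75.6)), (5, np.float64(75.6)), (10, np.float64(75.7)), (15, np.float64(75.7)), (20, np.float64(75.7)), (25, np.float64(75.7)), (30, np.float64(75.7)), (3
[... 921 characters left out ...]
2.5)), (65, np.float64(75.0)), (70, np.float64(68.8))]
[141 115  36  50 603] [ 0.60081547 -0.10137379  0.07830132] ((605.0438232421875, -107.59812927246094), (45.08588409423828, 20.678199768066406), 15.942132949829102)
[ 63 239  19  50 309] [ 0.752815   -0.18607125  0.07493571] ((755.8531494140625, -187.2295379638672), (57.01352310180664, 10.279541015625), 19.5131778717041)
[177 263  70  52 803] [ 0.72701082 -0.02760688  0.08214925] ((738.2404174804688, -32.89326477050781), (74.02703857421875, 30.44598388671875), 71.89913940429688)
[ 57 405  19  24 349] [ 0.94844705 -0.1829103   0.07981728] ((948.5010986328125, -184.79310607910156), (3.8368890285491943, 37.08073806762695), 0.697539746761322)
```

View pics/wr3.png

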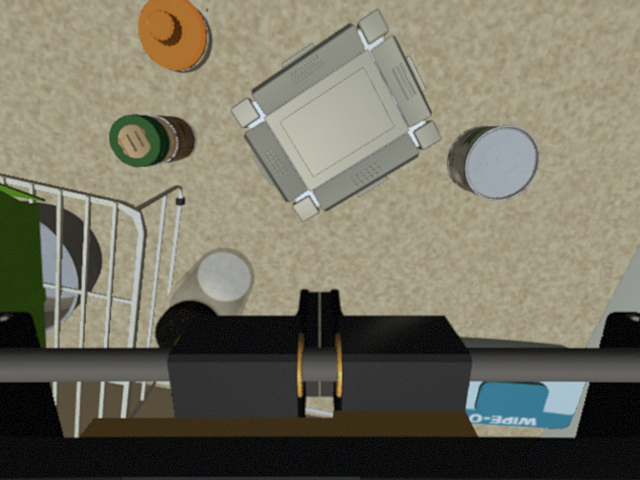

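The wrist view shows the whole lid centred at (335,122) with all four sections standing up. The timer is at (173,35), the jar at (145,140) and the tin at (495,160). The height profile is symmetric: panel 75.7 mm, rims 82.5 mm at 75 mm and 60 mm from the centre. That confirms the centre at (0.5535, 0.0505) and the long axis at 134.4°. I'll turn to line up with the long sides, then go to the far one at (0.596, 0.092).

Request:
{"api": "drive_tool", "payload": {"rows": [{"tx":0,"ty":0,"tz":0,"ax":0,"ay":0,"az":-0.109,"claw":0},{"tx":0,"ty":0,"tz":0,"ax":0,"ay":0,"az":-0.109,"claw":0},{"tx":0,"ty":0,"tz":0,"ax":0,"ay":0,"az":-0.109,"claw":0},{"tx":0,"ty":0,"tz":0,"ax":0,"ay":0,"az":-0.109,"claw":0},{"tx":0,"ty":0,"tz":0,"ax":0,"ay":0,"az":-0.109,"claw":0},{"tx":0.3,"ty":3.0,"tz":0,"ax":0,"ay":0,"az":0,"claw":0},{"tx":0.3,"ty":3.0,"tz":0,"ax":0,"ay":0,"az":0,"claw":0},{"tx":0,"ty":0,"tz":4,"ax":0,"ay":0,"az":0,"claw":0},{"tx":0,"ty":0,"tz":4,"ax":0,"ay":0,"az":0,"claw":0},{"tx":0,"ty":0,"tz":4,"ax":0,"ay":0,"az":0,"claw":0}]}}

```text
time_s: 3.42
tcp_pos: [0.5962, 0.0925, 0.1637]
ee_rot: [[-0.714, -0.7, 0.004], [-0.7, 0.714, 0.002], [-0.004, -0.001, -1.0]]
wrist_force: [-0.0, 0.2, -1.2]
gripper_width: 0.007
gripper_force: 0.0
```

Request:
{"api": "drive_tool", "payload": {"rows": [{"tx":0,"ty":0,"tz":4,"ax":0,"ay":0,"az":0,"claw":0},{"tx":0,"ty":0,"tz":0,"ax":0,"ay":0,"az":0,"claw":0},{"tx":0,"ty":0,"tz":0,"ax":0,"ay":0,"az":0,"claw":0},{"tx":0,"ty":0,"tz":0,"ax":0,"ay":0,"az":0,"claw":0}]}}

```text
time_s: 3.75
tcp_pos: [0.5988, 0.093, 0.1256]
ee_rot: [[-0.714, -0.7, 0.005], [-0.7, 0.714, 0.001], [-0.004, -0.003, -1.0]]
wrist_force: [-0.4, 0.3, 0.1]
gripper_width: 0.002
gripper_force: 0.0
```

Request:
{"api": "drive_tool", "payload": {"rows": [{"tx":0.25,"ty":0,"tz":1.8,"ax":0,"ay":0,"az":0,"claw":0},{"tx":0,"ty":0,"tz":1.8,"ax":0,"ay":0,"az":0,"claw":0},{"tx":0,"ty":0,"tz":0.3,"ax":0,"ay":0,"az":0,"claw":0},{"tx":0,"ty":0,"tz":0.2,"ax":0,"ay":0,"az":0,"claw":0},{"tx":0,"ty":0,"tz":0.2,"ax":0,"ay":0,"az":0,"claw":0},{"tx":0,"ty":0,"tz":0.2,"ax":0,"ay":0,"az":0,"claw":0},{"tx":0,"ty":0,"tz":0,"ax":0,"ay":0,"az":0,"claw":0}]}}

```text
time_s: 4.33
tcp_pos: [0.5966, 0.0921, 0.0789]
ee_rot: [[-0.714, -0.7, 0.003], [-0.7, 0.714, 0.001], [-0.003, -0.001, -1.0]]
wrist_force: [-0.2, 0.5, 0.1]
gripper_width: 0.01
gripper_force: 0.0
```

Request:
{"api": "drive_tool", "payload": {"rows": [{"tx":0,"ty":0,"tz":0.15,"ax":0,"ay":0,"az":0,"claw":0},{"tx":0,"ty":0,"tz":0.1,"ax":0,"ay":0,"az":0,"claw":0},{"tx":0,"ty":0,"tz":0,"ax":0,"ay":0,"az":0,"claw":0},{"tx":0,"ty":0,"tz":0,"ax":0,"ay":0,"az":0,"claw":0}]}}

```text
time_s: 4.67
tcp_pos: [0.5961, 0.0917, 0.0764]
ee_rot: [[-0.713, -0.701, 0.002], [-0.701, 0.713, 0.0], [-0.001, -0.001, -1.0]]
wrist_force: [-2.1, 0.8, 5.6]
gripper_width: 0.008
gripper_force: 3.0
```

Request:
{"api": "drive_tool", "payload": {"rows": [{"tx":0,"ty":0,"tz":0.1,"ax":0,"ay":0,"az":0,"claw":0},{"tx":0,"ty":0,"tz":0,"ax":0,"ay":0,"az":0,"claw":0},{"tx":0,"ty":0,"tz":0,"ax":0,"ay":0,"az":0,"claw":0}]}}

```text
time_s: 4.92
tcp_pos: [0.5962, 0.0918, 0.0763]
ee_rot: [[-0.713, -0.701, 0.002], [-0.701, 0.713, -0.0], [-0.001, -0.001, -1.0]]
wrist_force: [-3.2, -0.1, 11.6]
gripper_width: 0.006
gripper_force: 5.1
```

The arm met a stiff stop at 76 mm, so that side is shut. Next is the opposite long side, 118 mm along tool x.

Request:
{"api": "drive_tool", "payload": {"rows": [{"tx":0,"ty":0,"tz":-2,"ax":0,"ay":0,"az":0,"claw":0},{"tx":0,"ty":0,"tz":-2,"ax":0,"ay":0,"az":0,"claw":0},{"tx":3.0,"ty":0,"tz":0,"ax":0,"ay":0,"az":0,"claw":0},{"tx":3.0,"ty":0,"tz":0,"ax":0,"ay":0,"az":0,"claw":0},{"tx":3.0,"ty":0,"tz":0,"ax":0,"ay":0,"az":0,"claw":0},{"tx":2.8,"ty":0,"tz":0,"ax":0,"ay":0,"az":0,"claw":0},{"tx":0,"ty":0,"tz":0,"ax":0,"ay":0,"az":0,"claw":0},{"tx":0,"ty":0,"tz":0,"ax":0,"ay":0,"az":0,"claw":0},{"tx":0,"ty":0,"tz":0,"ax":0,"ay":0,"az":0,"claw":0}]}}

```text
time_s: 5.67
tcp_pos: [0.512, 0.0091, 0.1144]
ee_rot: [[-0.714, -0.7, 0.001], [-0.7, 0.714, 0.0], [-0.001, -0.001, -1.0]]
wrist_force: [-0.1, 0.8, -0.4]
gripper_width: 0.006
gripper_force: 0.0
```

```bash
cat > chk.py <<'E'
from h import *
im,d,w=cloud('top')
c=np.array([.5535,.0505]);a=np.deg2rad(134.4);ex=np.array([np.cos(a),np.sin(a)]);ey=np.array([-ex[1],ex[0]])
q=w[...,:2]-c;u=q@ex*1e3;v=q@ey*1e3;z=w[...,2]*1e3
for n,m in(('A+long',(abs(u-74)<3)&(abs(v)<25)),('B-long',(abs(u+74)<3)&(abs(v)<25)),('C+short',(abs(v-59)<3)&(abs(u)<35)),('D-short',(abs(v+59)<3)&(abs(u)<35)),('panel',(abs(u)<25)&(abs(v)<25))):
    print(n,m.sum(),np.nanpercentile(z[m],[20,50,80]).round(1))
E
python3 chk.py
```

```text
A+long 66 [449.3 456.9 459.6]
B-long 0 nan
C+short 151 [477.3 481.  482.9]
D-short 0 nan
panel 86 [448.8 472.1 473.5]
  return np.nanmean(a, axis, out=out, keepdims=keepdims)
```

Request:
{"api": "drive_tool", "payload": {"rows": [{"tx":0,"ty":0,"tz":2.5,"ax":0,"ay":0,"az":0,"claw":0},{"tx":0,"ty":0,"tz":0.4,"ax":0,"ay":0,"az":0,"claw":0},{"tx":0,"ty":0,"tz":0.25,"ax":0,"ay":0,"az":0,"claw":0},{"tx":0,"ty":0,"tz":0.25,"ax":0,"ay":0,"az":0,"claw":0},{"tx":0,"ty":0,"tz":0.25,"ax":0,"ay":0,"az":0,"claw":0},{"tx":0,"ty":0,"tz":0.2,"ax":0,"ay":0,"az":0,"claw":0},{"tx":0,"ty":0,"tz":0,"ax":0,"ay":0,"az":0,"claw":0},{"tx":0,"ty":0,"tz":0,"ax":0,"ay":0,"az":0,"claw":0}]}}

```text
time_s: 6.38
tcp_pos: [0.5119, 0.0093, 0.0764]
ee_rot: [[-0.714, -0.701, 0.002], [-0.701, 0.714, 0.0], [-0.001, -0.001, -1.0]]
wrist_force: [-0.9, 0.6, 3.7]
gripper_width: 0.001
gripper_force: 2.2
```

The force and the stop height match the first side. I'll press slightly more, then lift and turn a quarter turn.

Request:
{"api": "drive_tool", "payload": {"rows": [{"tx":0,"ty":0,"tz":0.1,"ax":0,"ay":0,"az":0,"claw":0},{"tx":0,"ty":0,"tz":0,"ax":0,"ay":0,"az":0,"claw":0},{"tx":0,"ty":0,"tz":0,"ax":0,"ay":0,"az":0,"claw":0}]}}

```text
time_s: 6.63
tcp_pos: [0.5119, 0.0093, 0.0762]
ee_rot: [[-0.713, -0.701, 0.002], [-0.701, 0.713, 0.0], [-0.002, -0.001, -1.0]]
wrist_force: [-4.3, 0.8, 9.7]
gripper_width: 0.005
gripper_force: 5.3
```

Request:
{"api": "drive_tool", "payload": {"rows": [{"tx":0,"ty":0,"tz":-2.5,"ax":0,"ay":0,"az":0,"claw":0},{"tx":0,"ty":0,"tz":-2.5,"ax":0,"ay":0,"az":0,"claw":0},{"tx":0,"ty":0,"tz":0,"ax":0,"ay":0,"az":0.1122,"claw":0},{"tx":0,"ty":0,"tz":0,"ax":0,"ay":0,"az":0.1122,"claw":0},{"tx":0,"ty":0,"tz":0,"ax":0,"ay":0,"az":0.1122,"claw":0},{"tx":0,"ty":0,"tz":0,"ax":0,"ay":0,"az":0.1122,"claw":0},{"tx":0,"ty":0,"tz":0,"ax":0,"ay":0,"az":0.1122,"claw":0},{"tx":0,"ty":0,"tz":0,"ax":0,"ay":0,"az":0.1122,"claw":0},{"tx":0,"ty":0,"tz":0,"ax":0,"ay":0,"az":0.1122,"claw":0}]}}

```text
time_s: 7.38
tcp_pos: [0.5114, 0.009, 0.1245]
ee_rot: [[-1.0, 0.015, 0.001], [0.015, 1.0, 0.0], [-0.001, 0.0, -1.0]]
wrist_force: [0.4, -0.4, 0.4]
gripper_width: 0.006
gripper_force: 0.0
```

Request:
{"api": "drive_tool", "payload": {"rows": [{"tx":0,"ty":0,"tz":0,"ax":0,"ay":0,"az":0.1122,"claw":0},{"tx":0,"ty":0,"tz":0,"ax":0,"ay":0,"az":0.1122,"claw":0},{"tx":0,"ty":0,"tz":0,"ax":0,"ay":0,"az":0.1122,"claw":0},{"tx":0,"ty":0,"tz":0,"ax":0,"ay":0,"az":0.1122,"claw":0},{"tx":0,"ty":0,"tz":0,"ax":0,"ay":0,"az":0.1122,"claw":0},{"tx":0,"ty":0,"tz":0,"ax":0,"ay":0,"az":0.1122,"claw":0},{"tx":0,"ty":0,"tz":0,"ax":0,"ay":0,"az":0.1122,"claw":0},{"tx":0,"ty":0,"tz":0,"ax":0,"ay":0,"az":0,"claw":0}]}}

```text
time_s: 8.05
tcp_pos: [0.5114, 0.009, 0.1245]
ee_rot: [[-0.699, 0.715, 0.0], [0.715, 0.699, 0.0], [-0.0, 0.001, -1.0]]
wrist_force: [0.3, -0.9, 1.2]
gripper_width: 0.0
gripper_force: 0.0
```

Now the left end: tx +7.4, ty +5.9.

Request:
{"api": "drive_tool", "payload": {"rows": [{"tx":2.5,"ty":2.0,"tz":0,"ax":0,"ay":0,"az":0,"claw":0},{"tx":2.5,"ty":2.0,"tz":0,"ax":0,"ay":0,"az":0,"claw":0},{"tx":2.4,"ty":1.9,"tz":0,"ax":0,"ay":0,"az":0,"claw":0},{"tx":0,"ty":0,"tz":0,"ax":0,"ay":0,"az":0,"claw":0},{"tx":0,"ty":0,"tz":0,"ax":0,"ay":0,"az":0,"claw":0}]}}

```text
time_s: 8.47
tcp_pos: [0.5015, 0.1044, 0.1245]
ee_rot: [[-0.704, 0.71, 0.0], [0.71, 0.704, 0.0], [-0.0, 0.0, -1.0]]
wrist_force: [-0.9, 0.1, -0.3]
gripper_width: 0.007
gripper_force: 0.0
```

Request:
{"api": "drive_tool", "payload": {"rows": [{"tx":0,"ty":0,"tz":3.4,"ax":0,"ay":0,"az":0,"claw":0},{"tx":0,"ty":0,"tz":0.4,"ax":0,"ay":0,"az":0,"claw":0},{"tx":0,"ty":0,"tz":0.25,"ax":0,"ay":0,"az":0,"claw":0},{"tx":0,"ty":0,"tz":0.25,"ax":0,"ay":0,"az":0,"claw":0},{"tx":0,"ty":0,"tz":0.25,"ax":0,"ay":0,"az":0,"claw":0},{"tx":0,"ty":0,"tz":0.2,"ax":0,"ay":0,"az":0,"claw":0},{"tx":0,"ty":0,"tz":0.1,"ax":0,"ay":0,"az":0,"claw":0},{"tx":0,"ty":0,"tz":0,"ax":0,"ay":0,"az":0,"claw":0},{"tx":0,"ty":0,"tz":0,"ax":0,"ay":0,"az":0,"claw":0}]}}

```text
time_s: 9.22
tcp_pos: [0.502, 0.1029, 0.0764]
ee_rot: [[-0.7, 0.714, 0.001], [0.714, 0.7, 0.0], [-0.001, 0.001, -1.0]]
wrist_force: [-0.2, -0.7, 0.3]
gripper_width: 0.001
gripper_force: 0.6
```

Request:
{"api": "drive_tool", "payload": {"rows": [{"tx":0,"ty":0,"tz":0.15,"ax":0,"ay":0,"az":0,"claw":0},{"tx":0,"ty":0,"tz":0,"ax":0,"ay":0,"az":0,"claw":0},{"tx":0,"ty":0,"tz":0,"ax":0,"ay":0,"az":0,"claw":0}]}}

```text
time_s: 9.47
tcp_pos: [0.5021, 0.103, 0.0763]
ee_rot: [[-0.701, 0.713, 0.001], [0.713, 0.701, -0.0], [-0.001, 0.001, -1.0]]
wrist_force: [-2.7, -1.2, 9.3]
gripper_width: 0.005
gripper_force: 5.1
```

Request:
{"api": "drive_tool", "payload": {"rows": [{"tx":0,"ty":0,"tz":-2.5,"ax":0,"ay":0,"az":0,"claw":0},{"tx":0,"ty":0,"tz":-2.5,"ax":0,"ay":0,"az":0,"claw":0},{"tx":-3.0,"ty":0,"tz":0,"ax":0,"ay":0,"az":0,"claw":0},{"tx":-3.0,"ty":0,"tz":0,"ax":0,"ay":0,"az":0,"claw":0},{"tx":-3.0,"ty":0,"tz":0,"ax":0,"ay":0,"az":0,"claw":0},{"tx":-3.0,"ty":0,"tz":0,"ax":0,"ay":0,"az":0,"claw":0},{"tx":-2.8,"ty":0,"tz":0,"ax":0,"ay":0,"az":0,"claw":0},{"tx":0,"ty":0,"tz":0,"ax":0,"ay":0,"az":0,"claw":0},{"tx":0,"ty":0,"tz":0,"ax":0,"ay":0,"az":0,"claw":0},{"tx":0,"ty":0,"tz":0,"ax":0,"ay":0,"az":0,"claw":0}]}}

```text
time_s: 10.3
tcp_pos: [0.6046, -0.0025, 0.124]
ee_rot: [[-0.7, 0.714, -0.001], [0.714, 0.7, 0.0], [0.001, -0.001, -1.0]]
wrist_force: [0.3, -0.3, -0.0]
gripper_width: 0.005
gripper_force: 0.0
```

Request:
{"api": "drive_tool", "payload": {"rows": [{"tx":0,"ty":0,"tz":3.4,"ax":0,"ay":0,"az":0,"claw":0},{"tx":0,"ty":0,"tz":0.4,"ax":0,"ay":0,"az":0,"claw":0},{"tx":0,"ty":0,"tz":0.25,"ax":0,"ay":0,"az":0,"claw":0},{"tx":0,"ty":0,"tz":0.25,"ax":0,"ay":0,"az":0,"claw":0},{"tx":0,"ty":0,"tz":0.25,"ax":0,"ay":0,"az":0,"claw":0},{"tx":0,"ty":0,"tz":0.2,"ax":0,"ay":0,"az":0,"claw":0},{"tx":0,"ty":0,"tz":0.2,"ax":0,"ay":0,"az":0,"claw":0},{"tx":0,"ty":0,"tz":0,"ax":0,"ay":0,"az":0,"claw":0},{"tx":0,"ty":0,"tz":0,"ax":0,"ay":0,"az":0,"claw":0}]}}

```text
time_s: 11.05
tcp_pos: [0.6058, -0.0022, 0.0764]
ee_rot: [[-0.701, 0.714, 0.002], [0.714, 0.701, 0.0], [-0.001, 0.002, -1.0]]
wrist_force: [-2.4, 0.4, 5.0]
gripper_width: 0.002
gripper_force: 2.7
```

Request:
{"api": "drive_tool", "payload": {"rows": [{"tx":0,"ty":0,"tz":0.1,"ax":0,"ay":0,"az":0,"claw":0},{"tx":0,"ty":0,"tz":0,"ax":0,"ay":0,"az":0,"claw":0},{"tx":0,"ty":0,"tz":0,"ax":0,"ay":0,"az":0,"claw":0}]}}

```text
time_s: 11.3
tcp_pos: [0.6059, -0.0022, 0.0763]
ee_rot: [[-0.701, 0.713, 0.002], [0.713, 0.701, 0.0], [-0.001, 0.002, -1.0]]
wrist_force: [-3.8, 0.9, 9.7]
gripper_width: 0.004
gripper_force: 4.8
```

Request:
{"api": "drive_tool", "payload": {"rows": [{"tx":0,"ty":0,"tz":-4,"ax":0,"ay":0,"az":0,"claw":0},{"tx":0,"ty":0,"tz":-4,"ax":0,"ay":0,"az":0,"claw":0},{"tx":0,"ty":0,"tz":-4,"ax":0,"ay":0,"az":0,"claw":0},{"tx":0,"ty":0,"tz":-4,"ax":0,"ay":0,"az":0,"claw":0},{"tx":0,"ty":0,"tz":-4,"ax":0,"ay":0,"az":0,"claw":0},{"tx":-1.5,"ty":0,"tz":0,"ax":0,"ay":0,"az":0,"claw":0},{"tx":-1.5,"ty":0,"tz":0,"ax":0,"ay":0,"az":0,"claw":0},{"tx":0,"ty":0,"tz":0,"ax":0,"ay":0,"az":0,"claw":0},{"tx":0,"ty":0,"tz":0,"ax":0,"ay":0,"az":0,"claw":0}]}}

```text
time_s: 12.05
tcp_pos: [0.6262, -0.0242, 0.2735]
ee_rot: [[-0.7, 0.715, -0.001], [0.715, 0.7, 0.0], [0.001, -0.0, -1.0]]
wrist_force: [0.3, -0.1, -0.2]
gripper_width: 0.004
gripper_force: 0.0
```

```bash
sed -i "s/cloud('top')/cloud('wrist'); cv2.imwrite('pics\/wr4.png',im[:,:,::-1])/" chk.py; echo "print(sense()['wrist_force'],sense()['tcp_pos'])" >> chk.py; python3 chk.py
```

```text
A+long 473 [74.9 75.7 76.4]
B-long 5796 [361.5 366.5 367.1]
C+short 542 [74.9 75.6 76.3]
D-short 547 [74.9 75.6 76.2]
panel 3260 [75.  75.7 76.4]
[ 0.30658049 -0.43182587  0.02055196] [ 0.62584923 -0.02390335  0.27333715]
```

View pics/wr4.png

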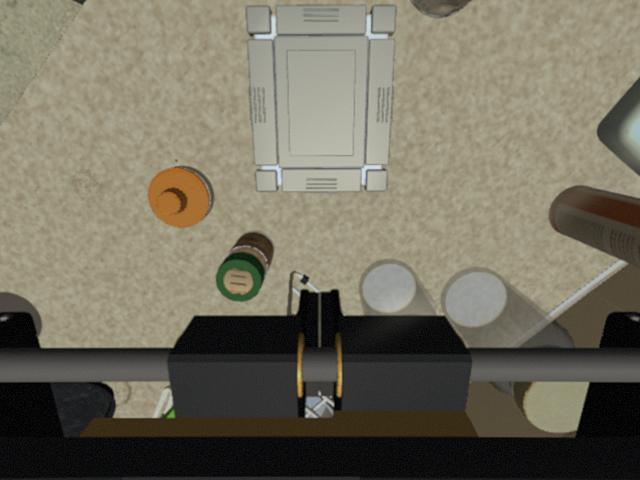

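The picture shows A at (320,18), C and D at (262,100) and (380,100), all level with the panel. B at (320,180) looks flat, but its depth sample was mixed with gripper pixels. I'll check B alone and hand in only if it is shut.

```bash
cat >> chk.py <<'E'
m=(abs(u+74)<3)&(abs(v)<25)&(z<150); r=np.nanpercentile(z[m],[20,50,80]); print('B',m.sum(),r)
if abs(r[1]-75.6)<1.5: print(finish_job())
E
python3 chk.py | tail -2
```

```text
the job is handed in; nothing more can be done
None
```

The job is handed in: depth readings show all four rim sections level with the panel, pressing forces stayed around 12 N or less, and the hand is well clear of the box and the things around it.

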